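# Slide the pattern disc into the seat of the cake press

## Robot

A 6-joint arm with a two-finger parallel gripper is mounted at the origin on the work surface. World frame = base frame: x ahead of the robot, y to its left, z up, the work surface at z = 0. Lengths are in m, angles in rad, forces in N, time in s.
With the tool pointing down it reaches from about 0.325 to 0.775 m from the base axis. Payload 9.3 kg.
Tool frame: the origin (TCP) lies midway between the tips of the shut fingers; the grasp point (between the pads) lies 19 mm behind it; z points along the fingers, y is the direction in which the jaws open and shut (so a half turn about z gives the same grasp; the last joint's range is limited). The gripper opens to 85 mm and grips with 20 to 120 N. Pads are 22 mm wide; open, the fingers measure 114 mm over their backs; the gripper's body (76 mm by 85 mm) begins 54 mm behind the grasp point. The pads swing forward as they close: fully open they stand 13 mm farther back than shut.
Start: joints at [1.148, 0.259, 0.021, 1.334, 0, 1.418], TCP at [0.147, 0.53, 0.231] pointing down, gripper open.
Joint ranges: [-3.04, 3.04], [-0.91, 1.82], [-1.04, 1.36], [-1.92, 1.95], [-1.52, 1.45], [-3.14, 3.14]. Speed limits (rad/s): [2.22, 2.22, 2.79, 3.14, 3.14, 3.14].

## Interface

Orientations are given as a 3x3 rotation matrix whose columns are the frame's x, y, z axes.
In Python, from plant import r gives the robot as it stands.
- The arm moves only by the tool arm_command, never from a script. Its argument "rows" is a list of rows, each an object of numbers: "ax", "ay", "az": the turn, a rotation vector about the tool's x, y, z in degrees; "x", "y", "z": the shift along the tool's x, y, z in m; "fingers": the gripper's target within -1 to 1 (fully open at 1, half-way at 0, shut at -1). A call has 1 to 12 rows; each row shifts and turns the pose as measured when the row begins, along the tool's axes as they then stand; what a row does not reach is not made up. A row lasts 1/8 s, in which the tool goes at most 62.5 mm and 10.7 degrees, less where a joint would pass 70% of its speed; a pose out of reach is approached as far as the arm can. A call with a gripper value outside its range is refused whole. The fingers move at their own pace and stop on an object; "force" is the grip in N (left out, the last holds). Time passes only in rows, so rows that do not move let the fingers close. It gives the time, the measured TCP pose, the force and the opening at its end, in the units of the state.
- r.read_state(): the state, without advancing time (a new reading comes with each control period).
- r.snapshot(name): name is "scene" or "top"; returns a dict with "frame" (384x512x3 uint8, red, green, blue), "mtx" (3x3 intrinsics, pixels), "extrinsics" (4x4, takes a point from world to camera coordinates). Camera axes: x right, y down, z forward; pixel columns grow to the right and rows downward; lengths in m; the calibration is good to about 2 mm. A picture is of the moment at which its call begins. There is no depth.
- r.job_done(): hands the job in, once; it reports no verdict.
The state is a dict: "clock": time; "joint_positions": joint angles; "joint_velocities": joint speeds; "joint_efforts": joint torques, N m; "position": TCP position; "tool_rot": TCP orientation; "force": force on the tool from outside, world axes, zero at the start; "moment": the same for the moment, N m; "width": finger opening in m.
Only numpy, scipy, OpenCV 4.12 (cv2) and the standard library are available. Lean on these libraries where they do the work, as an engineer would, in place of code of your own. Each camera call takes 0.05 s, during which the arm holds its last target. There are 200 camera calls.

## Task

Take the steel disc with the black knob from the wooden board and lay it flat on the blue loading strip of the green cake press. Then slide it along the press plate, without lifting it off, feeling gently for the shallow round pocket until the disc drops in and sits flat and fully home, and let go. Do not push or press hard on the press, and leave everything else where it is.

Things in the scene. Friction and masses are not known exactly. Their poses are not given: they have to be found in the camera images.
- disc: The disc to seat: steel, 60 mm diameter, 8 mm thick, with an upright black cylindrical knob at its centre (24 mm diameter, from 8 to 38 mm above the underside). 0.2 to 0.33 kg. Origin at the centre of the underside, z up. It starts flat on the wooden board, in any of three places 97 mm apart.
- press: Green press bed fixed to the table, 190 mm (x) by 360 mm (y). Origin: centre of its underside, z up. A bare metal plate, top 24 mm above the origin, shows in an opening x -60..60, y -115..115 mm; the rails round it stand 8 mm above the plate. y 35..115 is painted blue: the loading strip. A column (40 mm thick, 240 high) stands at y -205; the press head on it points away to -y.
- plate_mid (a point): Centre of the opening, on the plate's top; axes as the press. The bare part of the plate has one round pocket, 64 mm wide, 5 mm deep, flat floor. The plate is adjustable (clamped, does not shift) and its setting is not measured: the pocket's centre lies anywhere in x -14..14, y -70..-10 mm from here. Seated, the disc's underside is 5 mm below the plate top: 3 mm of its edge stands proud.
- strip_mid (a point): Centre of the blue loading strip on the plate's top surface, 75 mm to +y of plate_mid: lay the disc here. When the disc lies loose under its own weight (not held up by the grip) and its centre comes within about 8 mm of the pocket's centre, it dips in, at first perhaps tilted (low side towards the pocket's middle), and then resists sliding on. The plate is slippery: sliding takes about 1 N.
- board: Fixed wooden board, 310 mm (x) by 110 mm (y), 16 mm thick, on which the three discs stand in a row along its x. Origin at the centre of its underside.
- disc_brass: Bystander: brass disc, 48 mm diameter, 8 mm thick, red knob (24 mm diameter, top at 38 mm). Origin at the underside's centre.
- disc_copper: Bystander: copper disc, 72 mm diameter, 8 mm thick, white knob (24 mm diameter, top at 38 mm). Origin at the underside's centre.
- bowl: Bystander: white bowl, 120 mm diameter, 55 mm high, beyond the press. Origin at the underside's centre.
- jar: Bystander: jar with red cap, 70 mm diameter, 100 mm high, beyond the press. Origin at the underside's centre.
- spatula: Bystander: spatula lying on the table to the left of the wooden board.
There are look-alikes about, which are no part of the job. Of the things that look like the disc, the largest one is meant.

How it is judged:
By the outcome, as a careful person would: the job done as asked, in the order asked, and still so for the second after the job is handed in, with the robot touching nothing.
It also fails if it takes over 64 s, if anything falls off the work surface, if the arm or the gripper's body presses on something with over 40 N, if the wrist force passes 120 N, or if a joint passes its speed limit or range.

## Working session

There is one attempt and no reset: what is moved stays moved. The work goes in short steps, Python scripts to look and compute and a tool call to move; the robot and the scene stay as the last step left them, time stands still between calls to the robot, and variables do not carry over. Pictures are saved under pics/ and viewed, about 8 in all and at most 12, crops included, and the job is handed in when it is done.

Besides the shell and the picture viewer there is one more tool, called as name([rows], argument=value, ...), one row to a line, values as JSON. arm_command: Moves the arm, as the interface text tells. Its arguments: {"type":"object","properties":{"rows":{"type":"array","items":{"type":"object","properties":{"ax":{"type":"number"},"ay":{"type":"number"},"az":{"type":"number"},"x":{"type":"number"},"y":{"type":"number"},"z":{"type":"number"},"fingers":{"type":"number"}}}},"force":{"type":"number"}},"required":["rows"]}

```bash
mkdir -p pics; ls; cat > h.py <<'E'
import numpy as np, cv2
from plant import r
def snap(n):
    s=r.snapshot(n); return s["frame"],np.array(s["mtx"]),np.array(s["extrinsics"])
def ray(px,K,E,z):
    R,t=E[:3,:3],E[:3,3]; c=-R.T@t
    d=R.T@np.linalg.inv(K)@np.array([px[0],px[1],1.]); return c+d*(z-c[2])/d[2]
def proj(p,K,E):
    q=K@(E[:3,:3]@np.array(p)+E[:3,3]); return q[:2]/q[2]
E
python3 - <<'E'
from h import *
for n in ("scene","top"):
    f,K,E=snap(n); cv2.imwrite(f"pics/{n}0.png",f[...,::-1]); np.savez(f"{n}0.npz",f=f,K=K,E=E)
    print(n,K.round(1).tolist(),E.round(3).tolist())
s=r.read_state(); print({k:np.round(v,3).tolist() for k,v in s.items()})
E
```

```text
pics
scene [[486.3, 0.0, 252.1], [0.0, 486.3, 185.6], [0.0, 0.0, 1.0]] [[0.473, 0.881, -0.014, -0.444], [0.678, -0.374, -0.633, -0.288], [-0.563, 0.29, -0.774, 1.45], [0.0, 0.0, 0.0, 1.0]]
top [[453.1, 0.0, 252.1], [0.0, 453.1, 189.2], [0.0, 0.0, 1.0]] [[-0.003, -1.0, -0.02, 0.191], [-0.993, 0.006, -0.116, 0.591], [0.116, 0.019, -0.993, 1.022], [0.0, 0.0, 0.0, 1.0]]
{'clock': 0.1, 'joint_positions': [1.148, 0.259, 0.021, 1.334, -0.0, 1.418], 'joint_velocities': [0.001, -0.002, 0.001, -0.0, 0.002, 0.0], 'joint_efforts': [0.006, -55.669, 34.507, 0.012, -0.0, 0.0], 'position': [0.147, 0.53, 0.231], 'tool_rot': [[-0.964, 0.267, -0.0], [0.267, 0.964, -0.001], [0.0, -0.001, -1.0]], 'force': [-0.428, 0.042, 0.163], 'moment': [-0.027, 0.022, 0.019], 'width': 0.085}
```

View pics/top0.png

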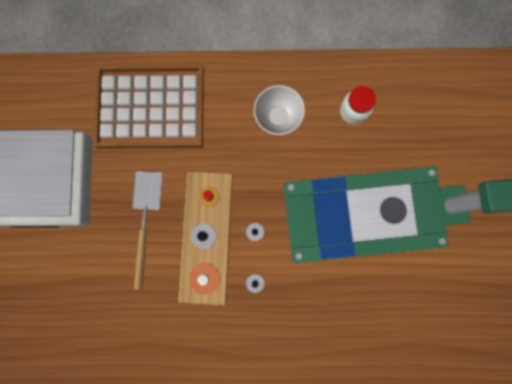

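View pics/scene0.png

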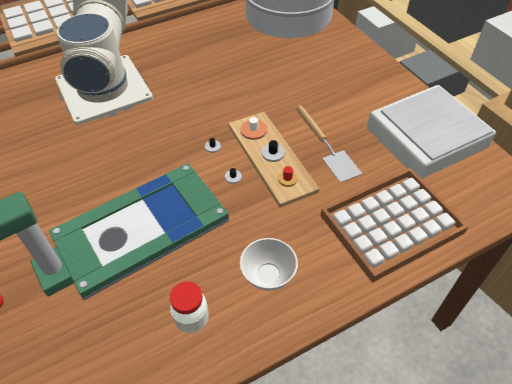

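The top view shows the steel disc with the black knob at about (203,236) on the board, between brass (208,196) and copper (205,279). Two small look-alikes stand at (255,232) and (255,284). The press's blue strip is at (333,217), with a dark round patch at (393,210) on the bare plate. The scene view agrees: disc at (273,150), press around (140,225).

```bash
cat > meas.py <<'E'
from h import *
def comps(m,amin=30):
    cs,_=cv2.findContours(m.astype(np.uint8),cv2.RETR_EXTERNAL,cv2.CHAIN_APPROX_NONE)
    return [c for c in cs if cv2.contourArea(c)>amin]
def cast(c,K,E,z): return np.array([ray(p[0],K,E,z)[:2] for p in c])
def rect(c,K,E,z):
    w=cast(c,K,E,z).astype(np.float32)*1000
    return cv2.minAreaRect(w)
E
python3 - <<'E'
from meas import *
for n in ("top","scene"):
    d=np.load(n+"0.npz"); f,K,E=d["f"],d["K"],d["E"]
    hsv=cv2.cvtColor(f,cv2.COLOR_RGB2HSV); H,S,V=cv2.split(hsv)
    print(n)
    for nm,m,z in (("blue",(H>105)&(H<130)&(S>120),.024),("green",(H>60)&(H<95)&(S>80),.032),("white",(S<40)&(V>190),.024)):
        for c in comps(m,400): print(nm,cv2.boundingRect(c),[np.round(q,1) for q in rect(c,K,E,z)])
    for c in comps((V<90)&(S<90),15):
        (u,v,w,h)=cv2.boundingRect(c); M=cv2.moments(c); p=(M['m10']/M['m00'],M['m01']/M['m00'])
        if w<60: print("dark",(u,v,w,h),[np.round(ray(p,K,E,z)[:2]*1000,1) for z in (.019,.024,.054)], np.round(cv2.minEnclosingCircle(cast(c,K,E,.024).astype(np.float32)*1000)[1],1), f[v+h//2,u+w//2])
E
```

```text
top
blue (314, 192, 38, 52) [array([525.6,   1.1]), array([117.2,  74.3]), np.float64(5.7)]
green (480, 180, 32, 32) [array([ 573.5, -378.5]), array([69.2, 75.7]), np.float64(4.5)]
green (285, 180, 36, 82) [array([518.9,  72. ]), array([183.8,  64.5]), np.float64(5.6)]
green (346, 168, 123, 88) [array([ 543.3, -173.4]), array([184.1, 268.8]), np.float64(5.7)]
white (349, 192, 43, 47) [array([535.7, -85.9]), array([109.5,  88.2]), np.float64(7.1)]
dark (252, 281, 6, 6) [array([373.9, 183.2]), array([374.3, 183.1]), array([377. , 182.7])] 6.7 [29 30 31]
dark (198, 232, 10, 9) [array([484.5, 306.1]), array([484.4, 305.4]), array([484. , 301.5])] 11.6 [27 28 30]
dark (252, 229, 6, 6) [array([494.2, 183.1]), array([494. , 183.1]), array([493.3, 182.6])] 6.4 [32 32 35]
dark (382, 198, 24, 24) [array([ 543.1, -142.2]), array([ 542.8, -140.7]), array([ 540.7, -132. ])] 28.0 [75 74 78]
dark (82, 135, 10, 89) [array([618.2, 585.2]), array([617.5, 583.2]), array([613.3, 571.5])] 106.2 [79 80 78]
scene
blue (143, 185, 60, 57) [array([537.9,   4.3]), array([146.6,  79.1]), np.float64(6.0)]
green 
[... 440 characters left out ...]
)]
white (372, 85, 123, 79) [array([595. , 734.5]), array([240.5, 221.6]), np.float64(90.0)]
white (56, 55, 96, 67) [array([15. , -0.9]), array([227.2, 226. ]), np.float64(90.0)]
white (78, 3, 43, 40) [array([-310.7,  102.2]), array([272.6, 109.6]), np.float64(4.3)]
dark (230, 168, 6, 10) [array([496.1, 183.1]), array([500. , 181.3]), array([523.8, 170.9])] 15.0 [22 22 20]
dark (269, 141, 9, 13) [array([467. , 314.7]), array([471.1, 312.2]), array([495.9, 297.5])] 22.4 [17 17 17]
dark (209, 138, 6, 10) [array([374.8, 183.5]), array([379.4, 181.7]), array([407.1, 171.3])] 16.5 [19 20 21]
dark (334, 0, 5, 10) [array([-23.7, 848.1]), array([-16.9, 842.7]), array([ 23.9, 810.4])] 29.5 [43 46 46]
```

```bash
python3 - <<'E'
from meas import *
a=np.load("top0.npz")["f"][160:270,275:475]; b=np.load("scene0.npz")["f"][160:300,30:230]
def g(x):
    x=cv2.resize(x,None,fx=3.8,fy=3.8,interpolation=cv2.INTER_CUBIC)[...,::-1]; return x
A,B=g(a),g(b); im=np.vstack([A[:290],B[60:370]])[:600]
cv2.imwrite("pics/zoom.png",im)
for n in("top","scene"):
    d=np.load(n+"0.npz"); f,K,E=d["f"],d["K"],d["E"]
    H,S,V=cv2.split(cv2.cvtColor(f,cv2.COLOR_RGB2HSV))
    x0,y0,x1,y1=(345,175,420,250) if n=="top" else (75,190,165,275)
    m=np.zeros_like(V); m[y0:y1,x0:x1]=((V<130)&(S<70))[y0:y1,x0:x1]
    for c in comps(m,100):
        for z in(.019,.024): e=cv2.fitEllipse(cast(c,K,E,z).astype(np.float32)*1000); print(n,z,np.round(e[0],1),np.round(e[1],1))
E
```

```text
top 0.019 [ 543.3 -142.1] [59.6 61.1]
top 0.024 [ 542.9 -140.6] [59.3 60.8]
scene 0.019 [ 540.4 -140.5] [58.2 60.1]
scene 0.024 [ 544.1 -140.4] [57.9 59.8]
```

View pics/zoom.png

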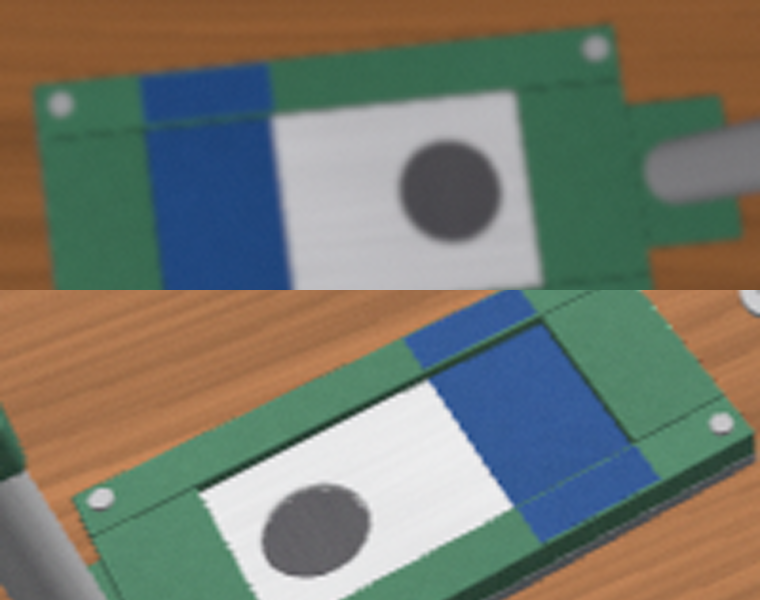

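The zoom shows a flat, evenly dark spot of about 60 mm near (543,-141), with no visible step. It could be a mere mark, so I will search by feel. Next I measure the disc and the press more precisely.

```bash
cat > go.py <<'E'
from h import *
from scipy.spatial.transform import Rotation as Ro
A=np.radians(5.7); PX=np.array([np.cos(A),np.sin(A),0]); PY=np.array([-np.sin(A),np.cos(A),0])
RT=np.column_stack([-PX,PY,[0,0,-1]])
def need(t):
    s=r.read_state(); R=np.array(s["tool_rot"]); p=np.array(s["position"])
    print("t",round(s["clock"],2),"p",p.round(4),"turn",np.degrees(Ro.from_matrix(R.T@RT).as_rotvec()).round(1),"shift now-axes",(R.T@(np.array(t)-p)).round(4),"final-axes",(RT.T@(np.array(t)-p)).round(4),"F",np.round(s["force"],2),"w",round(s["width"],4))
E
python3 - <<'E'
from meas import *
P=[];X=[]
for n in("top","scene"):
    d=np.load(n+"0.npz"); f,K,E=d["f"],d["K"],d["E"]; print(n,"cam",(-E[:3,:3].T@E[:3,3]).round(3))
    H,S,V=cv2.split(cv2.cvtColor(f,cv2.COLOR_RGB2HSV))
    x0,y0,x1,y1=(185,215,225,258) if n=="top" else (255,130,293,168)
    sl=np.s_[y0:y1,x0:x1]
    m=np.zeros_like(V); m[sl]=(S[sl]<70)
    c=max(comps(m),key=cv2.contourArea); e=cv2.fitEllipse(cast(c,K,E,.024).astype(np.float32)*1000); print("disc",np.round(e[0],1),np.round(e[1],1))
    m[:]=0; m[sl]=(V[sl]<90)&(S[sl]<90)
    M=cv2.moments(m,True); p=np.array([M['m10'],M['m01']])/M['m00']; P.append(K@E[:3]); X.append(p)
    # press silhouette & plate corners
    g=((H>60)&(H<130)&(S>80)); g[:, :40]=g[:,:40]&(n=="top")
    c=max(comps(g),key=cv2.contourArea)
    print("hull",[np.round(q,1) for q in rect(np.vstack([c for c in comps(g,300) if cv2.boundingRect(c)[0]+cv2.boundingRect(c)[2]<(475 if n=="top" else 300)]),K,E,.032)])
x=cv2.triangulatePoints(P[0],P[1],X[0],X[1])[:,0]; print("knob",(x[:3]/x[3]).round(4))
E
```

```text
top cam [0.469 0.168 1.087]
disc [484.2 303.5] [58.6 59.1]
hull [array([ 536.2, -101.5]), array([184.9, 413.2]), np.float64(5.7)]
scene cam [ 1.221 -0.136  0.934]
disc [484.9 304.2] [57.3 68.5]
hull [array([ 542.5, -101.8]), array([199.2, 415.6]), np.float64(5.7)]
knob [0.4844 0.3038 0.0404]
```

```bash
python3 -c "
from go import *
need([.4845,.3037,.13])"
```

```text
t 0.1 p [0.1465 0.5299 0.2307] turn [ -0.1  -0.  -21.2] shift now-axes [-0.3861 -0.1278  0.1008] final-axes [-0.3139 -0.2586  0.1007] F [-0.43  0.04  0.16] w 0.0853
```

arm_command([
  {"az": -10.6},
  {"az": -10.6},
  {"x": -0.0392,"y": -0.0323,"z": 0.0126},
  {"x": -0.0392,"y": -0.0323,"z": 0.0126},
  {"x": -0.0392,"y": -0.0323,"z": 0.0126},
  {"x": -0.0392,"y": -0.0323,"z": 0.0126},
  {"x": -0.0392,"y": -0.0323,"z": 0.0126},
  {"x": -0.0392,"y": -0.0323,"z": 0.0126},
  {"x": -0.0392,"y": -0.0323,"z": 0.0126},
  {"x": -0.0392,"y": -0.0323,"z": 0.0126},
])

```text
invalid input
```

```bash
python3 -c "
from go import *
need([.4845,.3037,.028])"
```

```text
t 0.1 p [0.1465 0.5299 0.2307] turn [ -0.1  -0.  -21.2] shift now-axes [-0.3861 -0.1276  0.2028] final-axes [-0.3139 -0.2586  0.2027] F [-0.43  0.04  0.16] w 0.0853
```

arm_command([
  {"ax": 0,"ay": 0,"az": -10.6,"x": 0,"y": 0,"z": 0,"fingers": 1},
  {"ax": 0,"ay": 0,"az": -10.6,"x": 0,"y": 0,"z": 0,"fingers": 1},
  {"ax": 0,"ay": 0,"az": 0,"x": -0.039,"y": -0.032,"z": 0.0125,"fingers": 1},
  {"ax": 0,"ay": 0,"az": 0,"x": -0.039,"y": -0.032,"z": 0.0125,"fingers": 1},
  {"ax": 0,"ay": 0,"az": 0,"x": -0.039,"y": -0.032,"z": 0.0125,"fingers": 1},
  {"ax": 0,"ay": 0,"az": 0,"x": -0.039,"y": -0.032,"z": 0.0125,"fingers": 1},
  {"ax": 0,"ay": 0,"az": 0,"x": -0.039,"y": -0.032,"z": 0.0125,"fingers": 1},
  {"ax": 0,"ay": 0,"az": 0,"x": -0.039,"y": -0.032,"z": 0.0125,"fingers": 1},
])

```text
clock: 1.1
position: [0.4046, 0.3621, 0.1518]
tool_rot: [[-0.993, -0.119, -0.002], [-0.119, 0.993, -0.003], [0.003, -0.002, -1.0]]
force: [-0.4, -0.1, -0.7]
width: 0.085
```

```bash
python3 -c "
from go import *
need([.4845,.3037,.028])"
```

```text
t 1.1 p [0.4046 0.3621 0.1518] turn [-0.1 -0.1  1.1] shift now-axes [-0.0727 -0.0672  0.1238] final-axes [-0.0737 -0.066   0.1238] F [-0.44 -0.13 -0.66] w 0.085
```

arm_command([
  {"ax": 0,"ay": 0,"az": 1,"x": -0.037,"y": -0.033,"z": 0.03,"fingers": 1},
  {"ax": 0,"ay": 0,"az": 0,"x": -0.036,"y": -0.033,"z": 0.03,"fingers": 1},
  {"ax": 0,"ay": 0,"az": 0,"x": 0,"y": 0,"z": 0,"fingers": 1},
])

```text
clock: 1.48
position: [0.4887, 0.2998, 0.0881]
tool_rot: [[-0.995, -0.097, -0.004], [-0.097, 0.995, -0.003], [0.004, -0.003, -1.0]]
force: [-1.3, -0.4, -0.1]
width: 0.0851
```

```bash
python3 -c "
from go import *
need([.4845,.3037,.028])"
```

```text
t 1.48 p [0.4887 0.2998 0.0881] turn [-0.2 -0.3 -0.1] shift now-axes [0.0036 0.0045 0.0601] final-axes [0.0038 0.0043 0.0601] F [-1.31 -0.39 -0.12] w 0.0851
```

arm_command([
  {"ax": -0.2,"ay": -0.3,"az": 0,"x": 0.0035,"y": 0.0045,"z": 0.018,"fingers": 1},
  {"ax": 0,"ay": 0,"az": 0,"x": 0,"y": 0,"z": 0.018,"fingers": 1},
  {"ax": 0,"ay": 0,"az": 0,"x": 0,"y": 0,"z": 0.01,"fingers": 0.4},
  {"ax": 0,"ay": 0,"az": 0,"x": 0,"y": 0,"z": 0,"fingers": 0.2},
  {"ax": 0,"ay": 0,"az": 0,"x": 0,"y": 0,"z": 0,"fingers": 0.2},
])

```text
clock: 2.1
position: [0.4838, 0.3051, 0.0421]
tool_rot: [[-0.995, -0.097, 0.001], [-0.097, 0.995, 0.001], [-0.001, 0.001, -1.0]]
force: [-0.1, 0.2, 0.4]
width: 0.0511
```

```bash
python3 - <<'E'
from go import *
need([.4845,.3037,.0275])
f,K,E=snap("top"); a=f[170:310,140:290]
g,K,E=snap("scene"); b=g[80:220,200:350]
cv2.imwrite("pics/pre.png",cv2.resize(np.hstack([a,b]),None,fx=2.6,fy=2.6,interpolation=cv2.INTER_CUBIC)[...,::-1])
E
```

```text
t 2.1 p [0.4838 0.3051 0.0421] turn [ 0.1  0.1 -0.1] shift now-axes [-0.0006 -0.0015  0.0146] final-axes [-0.0006 -0.0015  0.0146] F [-0.08  0.21  0.36] w 0.0511
```

View pics/pre.png

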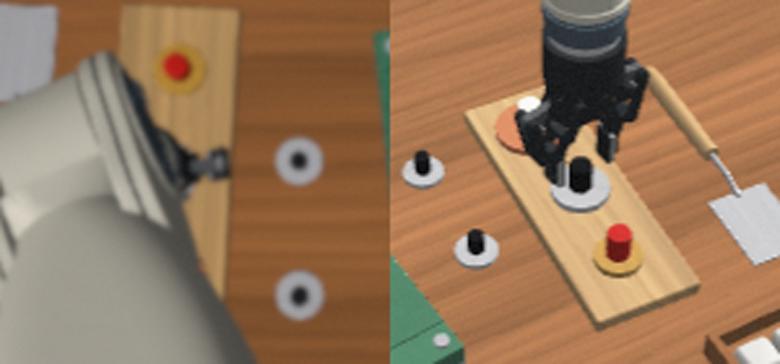

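The fingers straddle the black knob, which is at about (580,175) in the scene crop, and both neighbours are clear. I go down and close.

arm_command([
  {"ax": 0,"ay": 0,"az": 0,"x": -0.0005,"y": -0.0015,"z": 0.01,"fingers": 0.0},
  {"ax": 0,"ay": 0,"az": 0,"x": 0,"y": 0,"z": 0.004,"fingers": -0.2},
  {"ax": 0,"ay": 0,"az": 0,"x": 0,"y": 0,"z": 0,"fingers": -0.25},
], force=25)

```text
clock: 2.58
position: [0.4848, 0.3036, 0.0277]
tool_rot: [[-0.995, -0.097, 0.002], [-0.097, 0.995, 0.002], [-0.002, 0.002, -1.0]]
force: [-0.8, -0.1, 0.2]
width: 0.0323
```

```bash
python3 -c "
from go import *
need([.4845,.3037,.0275])"
```

```text
t 2.58 p [0.4848 0.3036 0.0277] turn [ 0.1  0.1 -0.1] shift now-axes [0.0003 0.0001 0.0002] final-axes [0.0003 0.0001 0.0002] F [-0.78 -0.15  0.25] w 0.0323
```

arm_command([
  {"ax": 0,"ay": 0,"az": 0,"x": 0,"y": 0,"z": 0,"fingers": -0.6},
  {"ax": 0,"ay": 0,"az": 0,"x": 0,"y": 0,"z": 0,"fingers": -0.6},
  {"ax": 0,"ay": 0,"az": 0,"x": 0,"y": 0,"z": 0,"fingers": -0.6},
  {"ax": 0,"ay": 0,"az": 0,"x": 0,"y": 0,"z": 0,"fingers": -0.6},
], force=30)

```text
clock: 3.08
position: [0.4849, 0.3036, 0.0279]
tool_rot: [[-0.995, -0.097, 0.002], [-0.097, 0.995, 0.002], [-0.002, 0.002, -1.0]]
force: [0.0, -0.2, -0.7]
width: 0.0233
```

arm_command([
  {"ax": 0,"ay": 0,"az": 0,"x": 0,"y": 0,"z": -0.01,"fingers": -0.6},
  {"ax": 0,"ay": 0,"az": 0,"x": 0,"y": 0,"z": -0.025,"fingers": -0.6},
  {"ax": 0,"ay": 0,"az": 0,"x": 0,"y": 0,"z": -0.025,"fingers": -0.6},
  {"ax": 0,"ay": 0,"az": 0,"x": 0,"y": 0,"z": 0,"fingers": -0.6},
])

```text
clock: 3.58
position: [0.4845, 0.3033, 0.0904]
tool_rot: [[-0.995, -0.097, 0.001], [-0.097, 0.995, 0.001], [-0.001, 0.001, -1.0]]
force: [-0.8, -0.5, -2.9]
width: 0.0229
```

```bash
python3 -c "
from go import *
need([.5255,.0012,.09])"
```

```text
t 3.58 p [0.4845 0.3033 0.0904] turn [ 0.1  0.1 -0.1] shift now-axes [-0.0116 -0.3047 -0.    ] final-axes [-0.0108 -0.3047  0.0004] F [-0.75 -0.54 -2.9 ] w 0.0229
```

arm_command([
  {"ax": 0,"ay": 0,"az": 0,"x": -0.002,"y": -0.02,"z": 0,"fingers": -0.6},
  {"ax": 0,"ay": 0,"az": 0,"x": -0.002,"y": -0.04,"z": 0,"fingers": -0.6},
  {"ax": 0,"ay": 0,"az": 0,"x": -0.002,"y": -0.04,"z": 0,"fingers": -0.6},
  {"ax": 0,"ay": 0,"az": 0,"x": -0.002,"y": -0.04,"z": 0,"fingers": -0.6},
  {"ax": 0,"ay": 0,"az": 0,"x": -0.002,"y": -0.04,"z": 0,"fingers": -0.6},
  {"ax": 0,"ay": 0,"az": 0,"x": -0.002,"y": -0.04,"z": 0,"fingers": -0.6},
  {"ax": 0,"ay": 0,"az": 0,"x": -0.002,"y": -0.03,"z": 0,"fingers": -0.6},
  {"ax": 0,"ay": 0,"az": 0,"x": 0,"y": -0.01,"z": 0,"fingers": -0.6},
  {"ax": 0,"ay": 0,"az": 0,"x": 0,"y": 0,"z": 0,"fingers": -0.6},
  {"ax": 0,"ay": 0,"az": 0,"x": 0,"y": 0,"z": 0,"fingers": -0.6},
])

```text
clock: 4.82
position: [0.5195, 0.0322, 0.0819]
tool_rot: [[-0.995, -0.095, -0.011], [-0.095, 0.995, -0.0], [0.011, 0.001, -1.0]]
force: [0.5, -0.2, -2.6]
width: 0.023
```

```bash
python3 -c "
from go import *
need([.5305,.0017,.0363])"
```

```text
t 4.83 p [0.5195 0.0322 0.0819] turn [ 0.  -0.6 -0.2] shift now-axes [-0.0085 -0.0315  0.0455] final-axes [-0.0079 -0.0315  0.0456] F [ 0.49 -0.24 -2.64] w 0.023
```

arm_command([
  {"ax": 0,"ay": -0.6,"az": -0.2,"x": -0.004,"y": -0.0155,"z": 0,"fingers": -0.6},
  {"ax": 0,"ay": 0,"az": 0,"x": -0.004,"y": -0.0155,"z": 0.012,"fingers": -0.6},
  {"ax": 0,"ay": 0,"az": 0,"x": 0,"y": 0,"z": 0.012,"fingers": -0.6},
  {"ax": 0,"ay": 0,"az": 0,"x": 0,"y": 0,"z": 0.01,"fingers": -0.6},
  {"ax": 0,"ay": 0,"az": 0,"x": 0,"y": 0,"z": 0,"fingers": -0.6},
  {"ax": 0,"ay": 0,"az": 0,"x": 0,"y": 0,"z": 0,"fingers": -0.6},
])

```text
clock: 5.58
position: [0.5306, 0.002, 0.0445]
tool_rot: [[-0.995, -0.102, -0.001], [-0.102, 0.995, 0.001], [0.001, 0.001, -1.0]]
force: [-0.5, 0.8, -1.9]
width: 0.0234
```

```bash
python3 - <<'E'
from go import *
need([.5305,.0017,.0363])
f,K,E=snap("top"); a=f[150:280,270:470]
g,K,E=snap("scene"); b=g[150:280,50:250]
cv2.imwrite("pics/place.png",cv2.resize(np.hstack([a,b]),None,fx=2,fy=2,interpolation=cv2.INTER_CUBIC)[...,::-1])
E
```

```text
t 5.58 p [0.5306 0.002  0.0445] turn [ 0.1 -0.   0.2] shift now-axes [ 0.0002 -0.0003  0.0082] final-axes [ 0.0002 -0.0003  0.0082] F [-0.52  0.76 -1.88] w 0.0234
```

View pics/place.png

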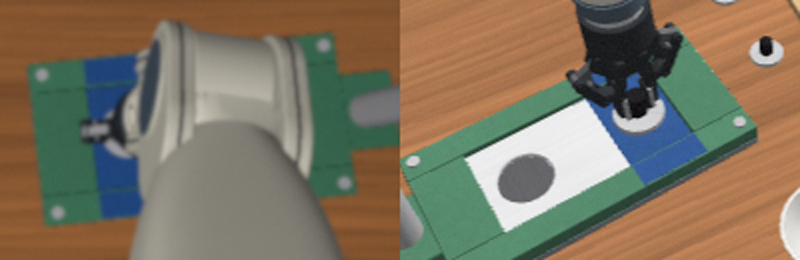

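The disc is held above the blue strip, at about (638,115) in the scene crop. I lower it to just above the plate.

arm_command([
  {"ax": 0,"ay": 0,"az": 0.2,"x": 0,"y": 0,"z": 0.005,"fingers": -0.6},
  {"ax": 0,"ay": 0,"az": 0,"x": 0,"y": 0,"z": 0.002,"fingers": -0.6},
  {"ax": 0,"ay": 0,"az": 0,"x": 0,"y": 0,"z": 0,"fingers": -0.6},
])

```text
clock: 6.05
position: [0.531, 0.0023, 0.0378]
tool_rot: [[-0.995, -0.099, 0.001], [-0.099, 0.995, 0.001], [-0.001, 0.001, -1.0]]
force: [0.2, 0.4, -2.2]
width: 0.0227
```

arm_command([
  {"ax": 0,"ay": 0,"az": 0,"x": 0,"y": 0,"z": 0.001,"fingers": -0.6},
  {"ax": 0,"ay": 0,"az": 0,"x": 0,"y": 0,"z": 0,"fingers": -0.6},
])

```text
clock: 6.3
position: [0.5311, 0.0022, 0.0368]
tool_rot: [[-0.995, -0.099, 0.001], [-0.099, 0.995, 0.001], [-0.001, 0.001, -1.0]]
force: [0.2, -0.1, -2.0]
width: 0.023
```

arm_command([
  {"ax": 0,"ay": 0,"az": 0,"x": 0,"y": 0,"z": 0.0007,"fingers": -0.6},
  {"ax": 0,"ay": 0,"az": 0,"x": 0,"y": 0,"z": 0,"fingers": -0.32},
  {"ax": 0,"ay": 0,"az": 0,"x": 0,"y": 0,"z": 0,"fingers": -0.32},
  {"ax": 0,"ay": 0,"az": 0,"x": 0,"y": 0,"z": 0,"fingers": -0.32},
])

```text
clock: 6.8
position: [0.5316, 0.0021, 0.0367]
tool_rot: [[-0.995, -0.099, 0.002], [-0.099, 0.995, 0.001], [-0.002, 0.0, -1.0]]
force: [0.1, 0.5, 0.1]
width: 0.0293
```

arm_command([
  {"ax": 0,"ay": 0,"az": 0,"x": 0,"y": -0.004,"z": 0,"fingers": -0.32},
  {"ax": 0,"ay": 0,"az": 0,"x": 0,"y": -0.007,"z": 0,"fingers": -0.32},
  {"ax": 0,"ay": 0,"az": 0,"x": 0,"y": -0.007,"z": 0,"fingers": -0.32},
  {"ax": 0,"ay": 0,"az": 0,"x": 0,"y": -0.007,"z": 0,"fingers": -0.32},
  {"ax": 0,"ay": 0,"az": 0,"x": 0,"y": -0.007,"z": 0,"fingers": -0.32},
  {"ax": 0,"ay": 0,"az": 0,"x": 0,"y": -0.007,"z": 0,"fingers": -0.32},
  {"ax": 0,"ay": 0,"az": 0,"x": 0,"y": -0.007,"z": 0,"fingers": -0.32},
  {"ax": 0,"ay": 0,"az": 0,"x": 0,"y": -0.007,"z": 0,"fingers": -0.32},
  {"ax": 0,"ay": 0,"az": 0,"x": 0,"y": -0.005,"z": 0,"fingers": -0.32},
])

```text
clock: 7.92
position: [0.5378, -0.0596, 0.0368]
tool_rot: [[-0.995, -0.099, 0.002], [-0.099, 0.995, 0.001], [-0.003, 0.001, -1.0]]
force: [-0.8, 0.7, 1.0]
width: 0.029
```

```bash
cat > chk.py <<'E'
from meas import *
from go import PX,PY
def chk(save=None):
    s=r.read_state(); p=np.array(s["position"])*1000
    print("t",round(s["clock"],2),"press u,v,z",(p@PX-523).round(1),(p@PY+126).round(1),p[2].round(1),"F press",np.round([s["force"]@PX,s["force"]@PY,s["force"][2]],2),"w",round(s["width"]*1000,1))
    g,K,E=snap("scene")
    if save: cv2.imwrite(save,cv2.resize(g[150:290,40:230],None,fx=3,fy=3,interpolation=cv2.INTER_CUBIC)[...,::-1])
    return g,K,E
E
python3 -c "
from chk import *
chk('pics/s1.png')"
```

```text
t 7.92 press u,v,z 6.2 13.3 36.8 F press [-0.75  0.81  0.98] w 29.0
```

View pics/s1.png

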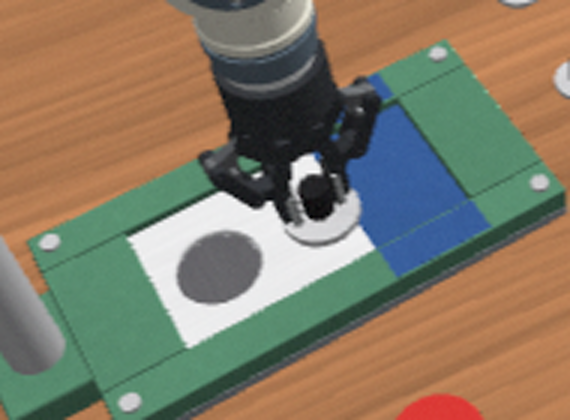

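The disc is loose between the fingers, knob at (318,197), following the push onto the bare plate. I continue in small steps and watch the force.

arm_command([
  {"ax": 0,"ay": 0,"az": 0,"x": 0,"y": -0.004,"z": 0,"fingers": -0.32},
  {"ax": 0,"ay": 0,"az": 0,"x": 0,"y": -0.004,"z": 0,"fingers": -0.32},
  {"ax": 0,"ay": 0,"az": 0,"x": 0,"y": -0.004,"z": 0,"fingers": -0.32},
])

```text
clock: 8.35
position: [0.5391, -0.0725, 0.0367]
tool_rot: [[-0.995, -0.099, 0.002], [-0.099, 0.995, 0.001], [-0.002, 0.001, -1.0]]
force: [-0.2, 1.7, 0.2]
width: 0.029
```

arm_command([
  {"ax": 0,"ay": 0,"az": 0,"x": 0,"y": -0.003,"z": 0,"fingers": -0.32},
  {"ax": 0,"ay": 0,"az": 0,"x": 0,"y": -0.003,"z": 0,"fingers": -0.32},
])

```text
clock: 8.6
position: [0.5397, -0.0789, 0.0367]
tool_rot: [[-0.995, -0.099, 0.002], [-0.099, 0.995, 0.001], [-0.002, 0.001, -1.0]]
force: [-0.2, 1.1, 0.8]
width: 0.029
```

arm_command([
  {"ax": 0,"ay": 0,"az": 0,"x": 0,"y": -0.003,"z": 0,"fingers": -0.32},
  {"ax": 0,"ay": 0,"az": 0,"x": 0,"y": -0.003,"z": 0,"fingers": -0.32},
])

```text
clock: 8.85
position: [0.5403, -0.0852, 0.0367]
tool_rot: [[-0.995, -0.099, 0.002], [-0.099, 0.995, 0.001], [-0.002, 0.001, -1.0]]
force: [0.6, 0.9, 0.3]
width: 0.0293
```

arm_command([
  {"ax": 0,"ay": 0,"az": 0,"x": 0,"y": -0.003,"z": 0,"fingers": -0.32},
  {"ax": 0,"ay": 0,"az": 0,"x": 0,"y": -0.003,"z": 0,"fingers": -0.32},
])

```text
clock: 9.1
position: [0.541, -0.0916, 0.0367]
tool_rot: [[-0.995, -0.099, 0.002], [-0.099, 0.995, 0.001], [-0.002, 0.001, -1.0]]
force: [-0.3, 1.0, 0.4]
width: 0.0292
```

arm_command([
  {"ax": 0,"ay": 0,"az": 0,"x": 0,"y": -0.003,"z": 0,"fingers": -0.32},
  {"ax": 0,"ay": 0,"az": 0,"x": 0,"y": -0.003,"z": 0,"fingers": -0.32},
])

```text
clock: 9.35
position: [0.5416, -0.098, 0.0367]
tool_rot: [[-0.995, -0.099, 0.002], [-0.099, 0.995, 0.001], [-0.002, 0.001, -1.0]]
force: [-0.2, 0.7, -0.7]
width: 0.0289
```

arm_command([
  {"ax": 0,"ay": 0,"az": 0,"x": 0,"y": -0.003,"z": 0,"fingers": -0.32},
  {"ax": 0,"ay": 0,"az": 0,"x": 0,"y": -0.003,"z": 0,"fingers": -0.32},
])

```text
clock: 9.6
position: [0.5422, -0.1044, 0.0366]
tool_rot: [[-0.995, -0.099, 0.002], [-0.099, 0.995, 0.001], [-0.002, 0.001, -1.0]]
force: [0.1, 1.1, 0.5]
width: 0.0291
```

arm_command([
  {"ax": 0,"ay": 0,"az": 0,"x": 0,"y": -0.003,"z": 0,"fingers": -0.32},
  {"ax": 0,"ay": 0,"az": 0,"x": 0,"y": -0.003,"z": 0,"fingers": -0.32},
])

```text
clock: 9.85
position: [0.5428, -0.1108, 0.0366]
tool_rot: [[-0.995, -0.099, 0.002], [-0.099, 0.995, 0.001], [-0.002, 0.001, -1.0]]
force: [0.1, 0.9, 0.2]
width: 0.029
```

arm_command([
  {"ax": 0,"ay": 0,"az": 0,"x": 0,"y": -0.003,"z": 0,"fingers": -0.32},
  {"ax": 0,"ay": 0,"az": 0,"x": 0,"y": -0.003,"z": 0,"fingers": -0.32},
])

```text
clock: 10.1
position: [0.5434, -0.1172, 0.0366]
tool_rot: [[-0.995, -0.099, 0.002], [-0.099, 0.995, 0.001], [-0.002, 0.001, -1.0]]
force: [0.4, 1.1, 0.7]
width: 0.0292
```

arm_command([
  {"ax": 0,"ay": 0,"az": 0,"x": 0,"y": -0.003,"z": 0,"fingers": -0.32},
  {"ax": 0,"ay": 0,"az": 0,"x": 0,"y": -0.003,"z": 0,"fingers": -0.32},
])

```text
clock: 10.35
position: [0.5441, -0.1236, 0.0366]
tool_rot: [[-0.995, -0.099, 0.002], [-0.099, 0.995, 0.001], [-0.002, 0.001, -1.0]]
force: [0.3, -0.3, -0.1]
width: 0.0288
```

arm_command([
  {"ax": 0,"ay": 0,"az": 0,"x": 0,"y": -0.003,"z": 0,"fingers": -0.32},
])

```text
clock: 10.48
position: [0.5444, -0.1267, 0.0366]
tool_rot: [[-0.995, -0.099, 0.002], [-0.099, 0.995, 0.001], [-0.002, 0.001, -1.0]]
force: [0.2, 0.1, 1.3]
width: 0.0292
```

```bash
python3 -c "
from chk import *
chk('pics/s2.png')"
```

```text
t 10.47 press u,v,z 6.1 -54.2 36.6 F press [0.2  0.13 1.25] w 29.2
```

View pics/s2.png

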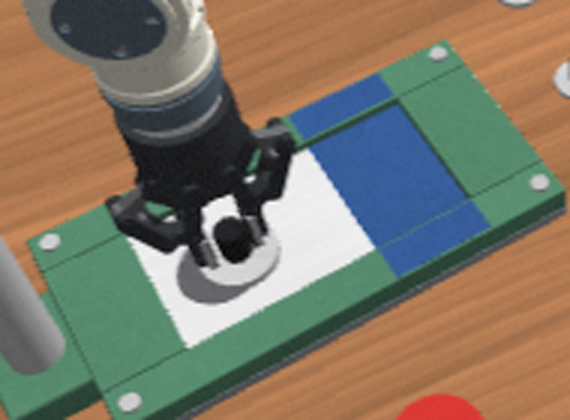

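The knob is at (235,237) and the disc around (235,260), over the near edge of the dark spot. The sliding force has vanished, so the disc may have dipped. I take a tiny further step.

arm_command([
  {"ax": 0,"ay": 0,"az": 0,"x": 0,"y": -0.002,"z": 0,"fingers": -0.32},
  {"ax": 0,"ay": 0,"az": 0,"x": 0,"y": 0,"z": 0,"fingers": -0.32},
])

```text
clock: 10.78
position: [0.5448, -0.1295, 0.0367]
tool_rot: [[-0.995, -0.099, 0.002], [-0.099, 0.995, 0.001], [-0.002, 0.0, -1.0]]
force: [0.2, -0.1, -0.1]
width: 0.0289
```

```bash
python3 - <<'E'
from chk import *
g,K,E=chk()
# predicted pixel of knob-top centre for v candidates, plate (z=.062) vs seated (.057), in s2 crop px
for v in (-58,-54,-50,-46):
    for z in (.062,.057):
        q=proj(np.append((PX*(523+6.1)+PY*(v-126))[:2]/1000,z),K,E); print(v,z,q.round(1),((q-[40,150])*3).round(0))
cv2.imwrite("t2.png",g[...,::-1])
S=g[205:260,95:140]; m=(S.max(2)<45).astype(np.uint8)
print(cv2.connectedComponentsWithStats(m)[2:])
E
```

```text
t 10.78 press u,v,z 6.2 -56.9 36.7 F press [ 0.23 -0.08 -0.08] w 28.9
-58 0.062 [112.9 227.6] [219. 233.]
-58 0.057 [113.4 228.9] [220. 237.]
-54 0.062 [114.6 226.8] [224. 230.]
-54 0.057 [115.1 228.1] [225. 234.]
-50 0.062 [116.3 225.9] [229. 228.]
-50 0.057 [116.8 227.2] [230. 232.]
-46 0.062 [118.  225.1] [234. 225.]
-46 0.057 [118.5 226.4] [236. 229.]
(array([[   0,    0,   45,   55, 1769],
       [   0,    0,   40,   34,  574],
       [  14,   19,   15,   14,  131],
       [  25,   19,    1,    1,    1]], dtype=int32), array([[24.24759751, 32.63877897],
       [15.35365854,  9.96864111],
       [20.7480916 , 25.54198473],
       [25.        , 19.        ]]))
```

arm_command([
  {"ax": 0,"ay": 0,"az": 0,"x": 0,"y": -0.0015,"z": 0,"fingers": -0.32},
  {"ax": 0,"ay": 0,"az": 0,"x": 0,"y": 0,"z": 0,"fingers": -0.32},
])

```text
clock: 11.08
position: [0.5449, -0.1309, 0.0367]
tool_rot: [[-0.995, -0.099, 0.002], [-0.099, 0.995, 0.001], [-0.002, 0.0, -1.0]]
force: [-0.3, -0.5, 0.2]
width: 0.0289
```

arm_command([
  {"ax": 0,"ay": 0,"az": 0,"x": 0,"y": -0.0015,"z": 0,"fingers": -0.32},
  {"ax": 0,"ay": 0,"az": 0,"x": 0,"y": 0,"z": 0,"fingers": -0.32},
])

```text
clock: 11.32
position: [0.545, -0.1324, 0.0366]
tool_rot: [[-0.995, -0.099, 0.002], [-0.099, 0.995, 0.001], [-0.002, 0.0, -1.0]]
force: [0.0, -0.0, 0.2]
width: 0.029
```

```bash
python3 - <<'E'
from chk import *
g,K,E=chk('pics/s3.png')
S=g[205:260,95:140]; m=(S.max(2)<45).astype(np.uint8)
print(cv2.connectedComponentsWithStats(m)[2:])
c=g[195:275,70:150]
c=cv2.convertScaleAbs(c,alpha=1.25,beta=0)
cv2.imwrite('pics/s3.png',cv2.resize(c,None,fx=7,fy=7,interpolation=cv2.INTER_CUBIC)[...,::-1])
E
```

```text
t 11.32 press u,v,z 6.2 -59.9 36.6 F press [ 0.05 -0.04  0.2 ] w 29.0
(array([[   0,    0,   45,   55, 1766],
       [   0,    0,   39,   35,  577],
       [  13,   20,   15,   14,  131],
       [  24,   20,    1,    1,    1]], dtype=int32), array([[24.5583239 , 32.51585504],
       [14.73310225, 10.27902946],
       [19.50381679, 26.34351145],
       [24.        , 20.        ]]))
```

View pics/s3.png

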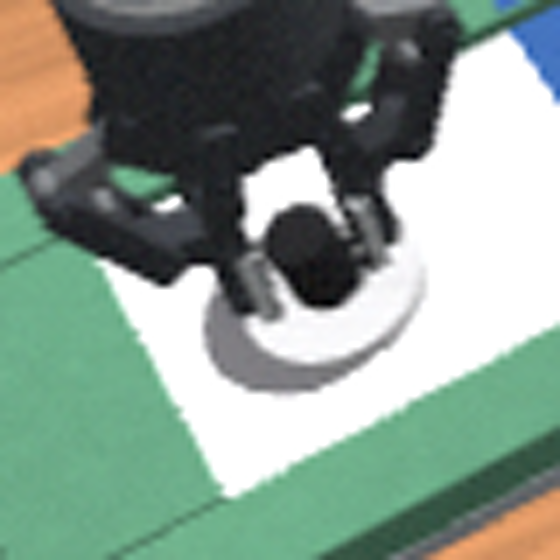

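The knob, about (310,250) in the crop, still moves with the fingers, upright, touching the right pad. So it has not dropped yet, and I keep searching.

arm_command([
  {"ax": 0,"ay": 0,"az": 0,"x": 0,"y": -0.0025,"z": 0,"fingers": -0.32},
  {"ax": 0,"ay": 0,"az": 0,"x": 0,"y": -0.0025,"z": 0,"fingers": -0.32},
])

```text
clock: 11.62
position: [0.5455, -0.1374, 0.0366]
tool_rot: [[-0.995, -0.099, 0.002], [-0.099, 0.995, 0.001], [-0.002, 0.001, -1.0]]
force: [-0.3, 0.7, 0.2]
width: 0.0291
```

arm_command([
  {"ax": 0,"ay": 0,"az": 0,"x": 0,"y": -0.0025,"z": 0,"fingers": -0.32},
  {"ax": 0,"ay": 0,"az": 0,"x": 0,"y": -0.0025,"z": 0,"fingers": -0.32},
])

```text
clock: 11.88
position: [0.546, -0.1428, 0.0365]
tool_rot: [[-0.995, -0.099, 0.002], [-0.099, 0.995, 0.001], [-0.002, 0.001, -1.0]]
force: [-0.4, 1.3, -1.0]
width: 0.0292
```

```bash
cat >> chk.py <<'E'
def knob(g,K,E):
    s=r.read_state(); p=np.array(s["position"])
    q=proj(p+[0,0,-.003],K,E).astype(int); x0,y0=q[0]-25,q[1]-35
    m=(g[y0:y0+60,x0:x0+50].max(2)<45).astype(np.uint8)
    n,_,st,ce=cv2.connectedComponentsWithStats(m)
    for i in range(1,n):
        if 70<st[i,4]<260:
            for z in (.047,.042):
                w=ray(ce[i]+[x0,y0],K,E,z)*1000; print("knob",st[i,2:].tolist(),"z",z,"u,v",(w@PX-523).round(1),(w@PY+126).round(1))
E
python3 -c "
from chk import *
knob(*chk())"
```

```text
t 11.88 press u,v,z 6.1 -70.3 36.5 F press [-0.24  1.3  -1.02] w 29.2
knob [15, 14, 136] z 0.047 u,v 6.7 -66.8
knob [15, 14, 136] z 0.042 u,v 2.9 -66.4
```

The knob is measured on the plate surface (u=6.7, v=-67) right over the dark spot, with no dip. So the spot is only a mark. I finish this lane, then shift sideways with a light grip.

arm_command([
  {"ax": 0,"ay": 0,"az": 0,"x": 0,"y": -0.0025,"z": 0,"fingers": -0.32},
  {"ax": 0,"ay": 0,"az": 0,"x": 0,"y": -0.0025,"z": 0,"fingers": -0.32},
  {"ax": 0,"ay": 0,"az": 0,"x": 0,"y": 0,"z": 0,"fingers": -0.32},
])

```text
clock: 12.3
position: [0.5454, -0.1465, 0.0362]
tool_rot: [[-0.995, -0.1, 0.0], [-0.1, 0.995, 0.005], [-0.001, 0.005, -1.0]]
force: [-0.0, 3.2, 2.6]
width: 0.029
```

```bash
python3 - <<'E'
from chk import *
g,K,E=chk(); knob(g,K,E)
print(np.round(r.read_state()['joint_positions'],3))
c=g[190:280,55:145]; c=cv2.convertScaleAbs(c,alpha=1.25)
cv2.imwrite('pics/s4.png',cv2.resize(c,None,fx=6.5,fy=6.5,interpolation=cv2.INTER_CUBIC)[...,::-1])
E
```

```text
t 12.3 press u,v,z 5.2 -74.0 36.2 F press [0.27 3.17 2.57] w 29.0
knob [13, 15, 137] z 0.047 u,v 8.4 -70.0
knob [13, 15, 137] z 0.042 u,v 4.6 -69.7
[-0.413  0.41  -0.28   0.882  0.004 -0.513]
```

View pics/s4.png

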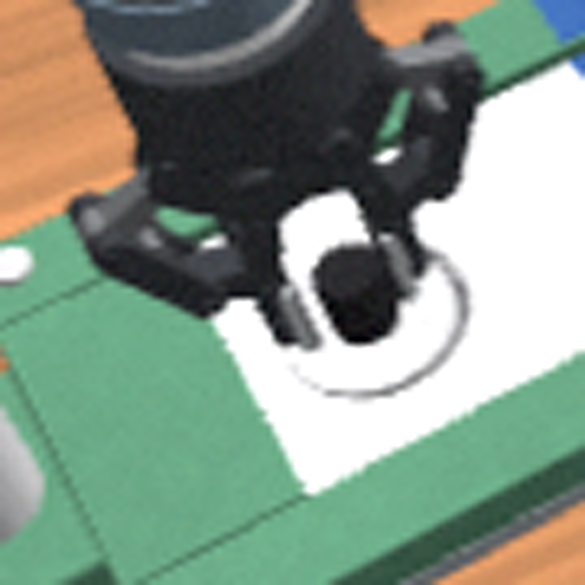

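The disc has dropped into the dark spot, which is the pocket after all. Only a thin, dark crescent shows at its right rim, and the force rose to 3 N. I back off to relieve the push and let it settle.

arm_command([
  {"ax": 0.3,"ay": 0,"az": 0,"x": 0,"y": 0.0015,"z": 0,"fingers": -0.32},
  {"ax": 0,"ay": 0,"az": 0,"x": 0,"y": 0.0015,"z": 0,"fingers": -0.32},
  {"ax": 0,"ay": 0,"az": 0,"x": 0,"y": 0,"z": 0,"fingers": -0.32},
])

```text
clock: 12.72
position: [0.5457, -0.1444, 0.0365]
tool_rot: [[-0.995, -0.099, 0.002], [-0.099, 0.995, -0.003], [-0.001, -0.003, -1.0]]
force: [0.6, 0.4, 0.7]
width: 0.0289
```

```bash
python3 -c "
from chk import *
knob(*chk())"
```

```text
t 12.72 press u,v,z 5.7 -71.8 36.5 F press [0.65 0.35 0.69] w 28.9
knob [12, 15, 124] z 0.047 u,v 8.4 -71.1
knob [12, 15, 124] z 0.042 u,v 4.6 -70.7
```

arm_command([
  {"ax": 0,"ay": 0,"az": 0,"x": 0,"y": 0.0005,"z": 0,"fingers": 0.0},
  {"ax": 0,"ay": 0,"az": 0,"x": 0,"y": 0,"z": 0,"fingers": 0.0},
  {"ax": 0,"ay": 0,"az": 0,"x": 0,"y": 0,"z": 0,"fingers": 0.0},
  {"ax": 0,"ay": 0,"az": 0,"x": 0,"y": 0,"z": -0.015,"fingers": 0.0},
  {"ax": 0,"ay": 0,"az": 0,"x": 0,"y": 0,"z": -0.03,"fingers": 0.0},
  {"ax": 0,"ay": 0,"az": 0,"x": 0,"y": 0,"z": -0.04,"fingers": 0.0},
  {"ax": 0,"ay": 0,"az": 0,"x": 0,"y": 0.04,"z": -0.03,"fingers": 0.0},
  {"ax": 0,"ay": 0,"az": 0,"x": 0,"y": 0.05,"z": -0.01,"fingers": 0.0},
  {"ax": 0,"ay": 0,"az": 0,"x": 0,"y": 0.05,"z": 0,"fingers": 0.0},
  {"ax": 0,"ay": 0,"az": 0,"x": 0,"y": 0.05,"z": 0,"fingers": 0.0},
  {"ax": 0,"ay": 0,"az": 0,"x": 0,"y": 0.05,"z": 0,"fingers": 0.0},
  {"ax": 0,"ay": 0,"az": 0,"x": 0,"y": 0,"z": 0,"fingers": 0.0},
])

```text
clock: 14.28
position: [0.5224, 0.1012, 0.1744]
tool_rot: [[-0.995, -0.096, 0.011], [-0.096, 0.995, -0.003], [-0.011, -0.005, -1.0]]
force: [0.5, -0.6, -0.1]
width: 0.0428
```

```bash
python3 - <<'E'
from chk import *
T=snap("top"); g,K,E=chk(); P=[];X=[]
for (f,k,e) in (T,(g,K,E)):
    q=proj([.5455,-.143,.042],k,e).astype(int); x0,y0=q-22
    m=(f[y0:y0+44,x0:x0+44].max(2)<60).astype(np.uint8); n,_,st,ce=cv2.connectedComponentsWithStats(m)
    i=1+np.argmin(np.linalg.norm(ce[1:]-22,axis=1)+100*(st[1:,4]<20)); p=ce[i]+[x0,y0]; print(p.round(1),st[i].tolist())
    P.append(k@e[:3]); X.append(p)
x=cv2.triangulatePoints(P[0],P[1],X[0],X[1])[:,0]; w=x[:3]/x[3]*1000; print("knob",w.round(1),"u,v",(w@PX-523).round(1),(w@PY+126).round(1))
a=T[0][165:255,350:450]; b=g[195:285,60:160]
cv2.imwrite('pics/end.png',cv2.resize(np.hstack([a,b]),None,fx=4,fy=4,interpolation=cv2.INTER_CUBIC)[...,::-1])
E
```

```text
t 14.32 press u,v,z 7.1 173.5 174.4 F press [ 0.26 -0.05  0.47] w 42.7
[396.9 208.7] [18, 19, 11, 9, 78]
[109.3 234.8] [17, 15, 12, 15, 132]
knob [ 544.3 -143.7   42.8] u,v 4.4 -71.0
```

View pics/end.png

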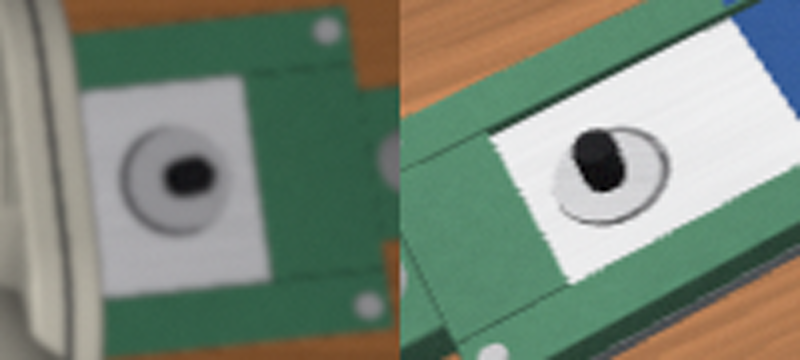

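The pictures show the disc in the pocket: scene crop knob at (600,160), crescent at the right rim; top crop disc at (175,180). Yet the knob triangulates to v=-71 and the pocket centre to about v=-68. The edge on the -y side may still ride on the rim, so I will nudge it gently towards the pocket's middle.

arm_command([
  {"ax": 0,"ay": 0,"az": 0,"x": 0,"y": -0.03,"z": 0,"fingers": 0.0},
  {"ax": 0,"ay": 0,"az": 0,"x": 0,"y": -0.045,"z": 0,"fingers": 0.0},
  {"ax": 0,"ay": 0,"az": 0,"x": 0,"y": -0.045,"z": 0.0,"fingers": 0.0},
  {"ax": 0,"ay": 0,"az": 0,"x": 0,"y": -0.045,"z": 0.01,"fingers": 0.0},
  {"ax": 0,"ay": 0,"az": 0,"x": 0,"y": -0.03,"z": 0.01,"fingers": 0.0},
  {"ax": 0,"ay": 0,"az": 0,"x": 0,"y": -0.02,"z": 0.01,"fingers": 0.0},
  {"ax": 0,"ay": 0,"az": 0,"x": 0,"y": 0,"z": 0,"fingers": 0.0},
  {"ax": 0,"ay": 0,"az": 0,"x": 0,"y": 0,"z": 0,"fingers": 0.0},
])

```text
clock: 15.38
position: [0.5429, -0.1325, 0.1479]
tool_rot: [[-0.997, -0.082, 0.014], [-0.082, 0.997, -0.007], [-0.014, -0.008, -1.0]]
force: [0.2, -0.2, -0.7]
width: 0.0433
```

```bash
python3 -c "
from go import *
p=PX*(.523+.0044)+PY*(-.126-.070); p[2]=.0365
need(p)"
```

```text
t 15.38 p [ 0.5429 -0.1325  0.1479] turn [-0.4  0.8 -1. ] shift now-axes [ 0.0011 -0.0094  0.1115] final-axes [-0.0003 -0.0103  0.1114] F [ 0.2  -0.2  -0.72] w 0.0433
```

arm_command([
  {"ax": -0.4,"ay": 0.8,"az": -1,"x": 0,"y": -0.01,"z": 0.02,"fingers": 0.0},
  {"ax": 0,"ay": 0,"az": 0,"x": 0,"y": 0,"z": 0.03,"fingers": 0.0},
  {"ax": 0,"ay": 0,"az": 0,"x": 0,"y": 0,"z": 0,"fingers": 0.0},
  {"ax": 0,"ay": 0,"az": 0,"x": 0,"y": 0,"z": 0,"fingers": 0.0},
])

```text
clock: 15.88
position: [0.5444, -0.1425, 0.0962]
tool_rot: [[-0.995, -0.104, -0.001], [-0.104, 0.995, -0.001], [0.001, -0.001, -1.0]]
force: [-0.6, 0.2, 0.1]
width: 0.0428
```

```bash
python3 -c "
from go import *
p=PX*(.523+.0044)+PY*(-.126-.070); p[2]=.0365
need(p)"
```

```text
t 15.88 p [ 0.5444 -0.1425  0.0962] turn [-0.  -0.1  0.3] shift now-axes [ 0.0001 -0.0001  0.0597] final-axes [ 0.0002 -0.0001  0.0597] F [-0.59  0.25  0.13] w 0.0428
```

arm_command([
  {"ax": 0,"ay": 0,"az": 0.3,"x": 0,"y": 0,"z": 0.015,"fingers": 0.0},
  {"ax": 0,"ay": 0,"az": 0,"x": 0,"y": 0,"z": 0.02,"fingers": 0.0},
  {"ax": 0,"ay": 0,"az": 0,"x": 0,"y": 0,"z": 0.012,"fingers": 0.0},
  {"ax": 0,"ay": 0,"az": 0,"x": 0,"y": 0,"z": 0.005,"fingers": 0.0},
  {"ax": 0,"ay": 0,"az": 0,"x": 0,"y": 0,"z": 0,"fingers": -0.27},
  {"ax": 0,"ay": 0,"az": 0,"x": 0,"y": 0,"z": 0,"fingers": -0.27},
])

```text
clock: 16.62
position: [0.546, -0.1427, 0.0437]
tool_rot: [[-0.995, -0.099, 0.003], [-0.099, 0.995, -0.002], [-0.002, -0.003, -1.0]]
force: [0.3, -0.1, 0.6]
width: 0.0317
```

arm_command([
  {"ax": 0,"ay": 0,"az": 0,"x": 0.001,"y": 0.001,"z": 0.006,"fingers": -0.27},
  {"ax": 0,"ay": 0,"az": 0,"x": 0,"y": 0.0015,"z": 0,"fingers": -0.27},
  {"ax": 0,"ay": 0,"az": 0,"x": 0,"y": 0,"z": 0,"fingers": -0.27},
])

```text
clock: 17.0
position: [0.545, -0.1403, 0.0381]
tool_rot: [[-0.995, -0.099, 0.004], [-0.099, 0.995, -0.003], [-0.004, -0.003, -1.0]]
force: [0.1, 0.3, 0.2]
width: 0.0315
```

```bash
python3 -c "
from chk import *
knob(*chk())"
```

```text
t 17.0 press u,v,z 5.4 -67.8 38.1 F press [0.18 0.26 0.25] w 31.5
knob [13, 15, 128] z 0.047 u,v 8.4 -71.4
knob [13, 15, 128] z 0.042 u,v 4.6 -71.1
```

Contact is near. I go on in 1 mm steps.

arm_command([
  {"ax": 0,"ay": 0,"az": 0,"x": 0,"y": 0.001,"z": 0,"fingers": -0.27},
  {"ax": 0,"ay": 0,"az": 0,"x": 0,"y": 0.001,"z": 0,"fingers": -0.27},
  {"ax": 0,"ay": 0,"az": 0,"x": 0,"y": 0,"z": 0,"fingers": -0.27},
])

```text
clock: 17.42
position: [0.5449, -0.1384, 0.0382]
tool_rot: [[-0.995, -0.099, 0.004], [-0.099, 0.995, -0.003], [-0.004, -0.004, -1.0]]
force: [-0.4, 0.0, 0.3]
width: 0.0313
```

```bash
python3 -c "
from chk import *
knob(*chk())"
```

```text
t 17.43 press u,v,z 5.5 -65.9 38.2 F press [-0.36  0.07  0.31] w 31.3
knob [13, 14, 129] z 0.047 u,v 7.9 -69.6
knob [13, 14, 129] z 0.042 u,v 4.1 -69.2
```

arm_command([
  {"ax": 0,"ay": 0,"az": 0,"x": 0,"y": 0.001,"z": 0,"fingers": -0.27},
  {"ax": 0,"ay": 0,"az": 0,"x": 0,"y": 0,"z": 0,"fingers": -0.27},
])

```text
clock: 17.73
position: [0.5448, -0.1375, 0.0383]
tool_rot: [[-0.995, -0.099, 0.004], [-0.099, 0.995, -0.003], [-0.004, -0.004, -1.0]]
force: [0.6, -0.4, -0.4]
width: 0.0309
```

```bash
python3 -c "
from chk import *
knob(*chk())"
```

```text
t 17.73 press u,v,z 5.5 -64.9 38.3 F press [ 0.56 -0.41 -0.39] w 30.9
knob [12, 14, 126] z 0.047 u,v 8.4 -68.5
knob [12, 14, 126] z 0.042 u,v 4.6 -68.1
```

arm_command([
  {"ax": 0,"ay": 0,"az": 0,"x": 0,"y": 0.001,"z": 0,"fingers": -0.27},
  {"ax": 0,"ay": 0,"az": 0,"x": 0,"y": 0,"z": 0,"fingers": -0.27},
])

```text
clock: 18.02
position: [0.5448, -0.1365, 0.0383]
tool_rot: [[-0.995, -0.099, 0.004], [-0.099, 0.995, -0.003], [-0.004, -0.004, -1.0]]
force: [-0.8, 0.2, 0.1]
width: 0.0312
```

```bash
python3 -c "
from chk import *
knob(*chk())"
```

```text
t 18.02 press u,v,z 5.5 -63.9 38.3 F press [-0.75  0.29  0.07] w 31.2
knob [12, 14, 127] z 0.047 u,v 8.3 -67.6
knob [12, 14, 127] z 0.042 u,v 4.5 -67.3
```

arm_command([
  {"ax": 0,"ay": 0,"az": 0,"x": 0,"y": 0.001,"z": 0,"fingers": -0.27},
  {"ax": 0,"ay": 0,"az": 0,"x": 0,"y": 0,"z": 0,"fingers": -0.27},
])

```text
clock: 18.32
position: [0.5447, -0.136, 0.0384]
tool_rot: [[-0.995, -0.099, 0.004], [-0.099, 0.995, -0.004], [-0.004, -0.005, -1.0]]
force: [-0.1, -1.4, -0.2]
width: 0.0311
```

```bash
python3 -c "
from chk import *
knob(*chk())"
```

```text
t 18.32 press u,v,z 5.5 -63.4 38.4 F press [-0.2  -1.43 -0.23] w 31.1
knob [12, 15, 126] z 0.047 u,v 8.2 -67.3
knob [12, 15, 126] z 0.042 u,v 4.4 -66.9
```

The disc stops at v=-67 with 1.4 N, after stopping earlier at v=-71. That is the 4 mm play of a 60 mm disc in a 64 mm pocket, so it was home and rests on the floor. I release and withdraw.

arm_command([
  {"ax": 0.3,"ay": 0,"az": 0,"x": 0,"y": -0.002,"z": 0,"fingers": -0.27},
  {"ax": 0,"ay": 0,"az": 0,"x": 0,"y": -0.001,"z": 0,"fingers": 0.0},
  {"ax": 0,"ay": 0,"az": 0,"x": 0,"y": 0,"z": 0,"fingers": 0.0},
  {"ax": 0,"ay": 0,"az": 0,"x": 0,"y": 0,"z": 0,"fingers": 0.0},
  {"ax": 0,"ay": 0,"az": 0,"x": 0,"y": 0,"z": -0.015,"fingers": 0.0},
  {"ax": 0,"ay": 0,"az": 0,"x": 0,"y": 0,"z": -0.03,"fingers": 0.0},
  {"ax": 0,"ay": 0,"az": 0,"x": 0,"y": 0,"z": -0.04,"fingers": 0.0},
  {"ax": 0,"ay": 0,"az": 0,"x": 0,"y": 0.04,"z": -0.03,"fingers": 0.0},
  {"ax": 0,"ay": 0,"az": 0,"x": 0,"y": 0.05,"z": 0,"fingers": 0.0},
  {"ax": 0,"ay": 0,"az": 0,"x": 0,"y": 0.05,"z": 0,"fingers": 0.0},
  {"ax": 0,"ay": 0,"az": 0,"x": 0,"y": 0.05,"z": 0,"fingers": 0.0},
  {"ax": 0,"ay": 0,"az": 0,"x": 0,"y": 0.03,"z": 0,"fingers": 0.0},
])

```text
clock: 19.88
position: [0.5235, 0.0856, 0.1635]
tool_rot: [[-0.995, -0.094, 0.013], [-0.094, 0.995, -0.009], [-0.012, -0.01, -1.0]]
force: [0.2, -0.6, 0.9]
width: 0.0426
```

arm_command([
  {"ax": 0,"ay": 0,"az": 0,"x": 0,"y": 0,"z": 0,"fingers": 0.0},
  {"ax": 0,"ay": 0,"az": 0,"x": 0,"y": 0,"z": 0,"fingers": 0.0},
])

```text
clock: 20.12
position: [0.5233, 0.0872, 0.1654]
tool_rot: [[-0.995, -0.098, 0.015], [-0.098, 0.995, -0.009], [-0.014, -0.01, -1.0]]
force: [0.2, -0.0, -0.8]
width: 0.0427
```

```bash
python3 - <<'E'
from chk import *
T=snap("top"); g,K,E=chk(); P=[];X=[]
for (f,k,e) in (T,(g,K,E)):
    q=proj([.5455,-.142,.042],k,e).astype(int); x0,y0=q-22
    m=(f[y0:y0+44,x0:x0+44].max(2)<60).astype(np.uint8); n,_,st,ce=cv2.connectedComponentsWithStats(m)
    i=1+np.argmin(np.linalg.norm(ce[1:]-22,axis=1)+100*(st[1:,4]<20)); p=ce[i]+[x0,y0]
    P.append(k@e[:3]); X.append(p)
x=cv2.triangulatePoints(P[0],P[1],X[0],X[1])[:,0]; w=x[:3]/x[3]*1000; print("knob",w.round(1),"u,v",(w@PX-523).round(1),(w@PY+126).round(1))
f0=np.load("scene0.npz")["f"]; t0=np.load("top0.npz")["f"]
a=T[0][165:255,350:450]; b=g[195:285,60:160]
top=cv2.resize(np.hstack([a,b]),None,fx=3.6,fy=3.6,interpolation=cv2.INTER_CUBIC)
bot=np.hstack([cv2.resize(T[0],(360,270)),cv2.resize(g,(360,270))])
cv2.imwrite('pics/end2.png',np.vstack([top,bot])[...,::-1])
E
```

```text
t 20.18 press u,v,z 6.4 160.6 165.3 F press [ 0.37  0.27 -0.17] w 43.0
knob [ 544.  -139.5   42.2] u,v 4.5 -66.8
```

View pics/end2.png

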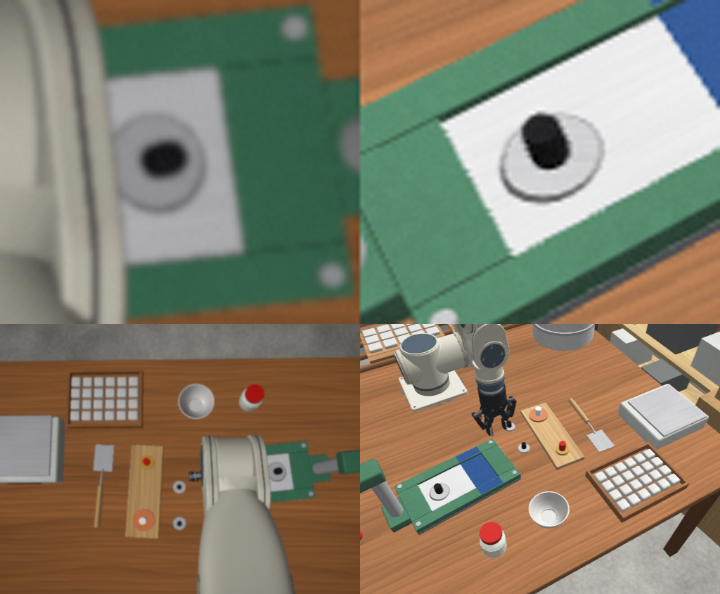

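The close-ups show the disc flat in the pocket, scene crop knob at (545,140), with only a thin dark ring on its lower-left side. The overview shows everything else in its place and the gripper clear.

```bash
python3 -c "
from plant import r
print(r.job_done())"
```

```text
the job is handed in; nothing more can be done
None
```

The steel disc is seated in the press pocket and released, and I handed the job in at about 20 s on the robot clock. I picked it up by the knob, laid it on the blue strip and slid it along the plate, loose between the fingers. It dropped into the pocket at about x +4.5, y -69 mm from plate_mid.

- **Seating:** The disc has about 4 mm of side play, stopping at y of about -71 and -67, which matches a 60 mm disc in a 64 mm pocket. The knob's mid-height triangulates to 42.2 mm; fully home would be 42.0 mm.
- **Forces:** Push readings stayed around 3 N or less.
- **Surroundings:** The last picture shows the gripper clear of everything and nothing else moved.

Four checks misled me or disagreed:
- Sliding force fell to about 0 N around y -50 to -60, which looked like an early dip but was not.
- I took the dark spot for a mere mark until the disc dropped into it.
- After the drop the knob measured about 3 mm off the spot's first measured centre. I nudged the disc back gently to rule out a tilt.
- I laid the disc about 6 mm to the side of strip_mid, still on the strip, to line up the first search lane.

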